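Set the lab balance's swivel display

ROBOT

A 6-joint arm with a two-finger parallel gripper is mounted at the origin on the work surface. World frame = base frame: x ahead of the robot, y to its left, z up, the work surface at z = 0. Lengths are in m, angles in rad, forces in N, time in s.
With the tool pointing down it reaches from about 0.275 to 0.875 m from the base axis. Payload 12.5 kg.
Tool frame: the origin (TCP) lies on the centre line of the jaws, within the pads' length; the fingertips stand 14 mm ahead of it and the grasp point (between the pads) lies 5 mm behind it; z points along the fingers, y is the direction in which the jaws open and shut (so a half turn about z gives the same grasp; the last joint's range is limited). The gripper opens to 85 mm and grips with 20 to 120 N. Pads are 22 mm wide; open, the fingers measure 114 mm over their backs; the gripper's body (76 mm by 85 mm) begins 54 mm behind the grasp point. The pads swing forward as they close: fully open they stand 13 mm farther back than shut.
Start: joints at [1.046, 0.351, 1.652, -0, 1.139, -0.085], TCP at [0.234, 0.498, 0.245] pointing down, gripper open.
Joint ranges: [-2.75, 2.75], [-0.79, 2.1], [0.01, 2.65], [-1.57, 4.71], [0.07, 3.14], [-2.87, 2.87]. Speed limits (rad/s): [2.22, 2.22, 2.79, 3.14, 3.14, 3.14].

INTERFACE

Orientations are given as [roll, pitch, yaw] about the fixed x, y, z axes, in that order (R = Rz(yaw) Ry(pitch) Rx(roll)).
In Python, from workcell import ctrl gives the robot as it stands.
- The arm moves only by the shell command python3 -m handwheel 'ROWS' [FORCE]. ROWS is JSON, a list of rows, each a list of 5 numbers: the finger opening in mm, from 0 to 85.4, then the shift along the tool's x, y, z in mm, then the turn about the tool's z in degrees. A call has 1 to 20 rows; each row is the pose to reach, as a shift and turn from the pose commanded when the call began, along the tool's axes at that moment; what a row does not reach only later rows make up. A row lasts 1/10 s, in which the tool goes at most 50 mm and 8.59 degrees, less where a joint would pass 70% of its speed; a pose out of reach is approached as far as the arm can. A call with a gripper value outside its range is refused whole. The fingers move at their own pace and stop on an object; FORCE is the grip in N (left out, the last holds). Time passes only in rows, so rows that repeat a pose let the fingers close. It gives the time, the measured TCP pose, the force and the opening at its end, in the units of the state.
- ctrl.get_obs(): the state, without advancing time (a new reading comes with each control period).
- ctrl.get_image(name): name is "scene" or "side" or "wrist"; returns the picture (420x560x3 uint8, blue, green, red); there is no depth.
- ctrl.calibration(name): a dict with "fovy" (degrees; the focal length in pixels is half the picture's height over the tangent of half this angle, whatever the lens; pixels are square), "cx", "cy" (the principal point, pixels), "R" (3x3) and "t" (3): a world point X has camera coordinates R X + t; the wrist camera has in their place "hand_eye" (4x4, takes a point from camera to tool coordinates, whose origin is the TCP and whose axes are the flange's). Camera axes: x right, y down, z forward; pixel columns grow to the right and rows downward; lengths in m; the calibration is good to about 2 mm. A picture is of the moment at which its call begins: read the wrist's pose just before it. calibration takes no time and is no camera call.
- ctrl.hand_in(): hands the job in, once; it reports no verdict.
The state is a dict: "t": time; "joint_pos": joint angles; "joint_velocities": joint speeds; "joint_efforts": joint torques, N m; "eef_pos": TCP position; "tcp_rot": TCP orientation; "ft_force": force on the tool from outside, world axes, zero at the start; "torque": the same for the moment, N m; "finger_gap": finger opening in m.
Only numpy, scipy, OpenCV 4.12 (cv2) and the standard library are available. Lean on these libraries where they do the work, as an engineer would, in place of code of your own. Each camera call takes 0.05 s, during which the arm holds its last target.

TASK

Someone is about to weigh samples at the far side of the bench. Take the rectangular display by the knob on its top edge, turn it so that it faces the same way as the balance, and raise it until it leans back about 30 degrees from upright. Then let go, and leave the round magnifier as it is.

Things in the scene. Friction and masses are not known exactly. Their poses are not given: they have to be found in the camera images.
- display_knob (a point): Centre of the black ball knob (26 mm) above the top edge of the grey rectangular display (panel 140 wide, 95 high, 14 thick, mm); 10 mm thick neck, knob centre 40 mm past the panel's edge, 150 mm from the tilt hinge. Site z: from the hinge up the panel; x: out of the screen. z's angle from vertical is the lean, 55 to 75 degrees back at first. The hinge stays where left (2 to 6 N moves it).
- display_pivot (a point): Middle of the display's tilt hinge, 90 mm above the bench, on the vertical swivel axis over the fixed round foot (124 mm). Turns with the swivel, does not tilt: x level, the way the screen faces (the panel leans back towards -x); y along the hinge; z up. The swivel stays where left (1 to 3 N at the knob moves it) and turns 85 degrees either way from world +x.
- balance: White lab balance, 240 (its x) by 180 (y) by 75 mm high, with a round steel pan 130 mm across and a yellow key strip along its front edge. Fixed, left or right of the display. Origin: centre of its underside. +x points out of its front (the key-strip side), which looks away from the robot, within 20 degrees of world +x.
- magnifier_knob (a point): Centre of the ball knob (26 mm) of the bystander: a round magnifier (ring 106 mm across) on the same sort of swivel-and-tilt stand, on the other side of the display from the balance, at most 255 mm tall. To be left as it is.

How it is judged:
At the end, for the whole second after the job is handed in: The display faces the same way as the balance's front to within 12 degrees and leans back 18 to 42 degrees from upright, let go and staying so (angle between the x axis of display_pivot and the x axis of balance, either way round below 0.21 rad and angle between display_knob's own z axis and vertical between 0.314 and 0.733 rad); the robot touches nothing.
It fails at once if the magnifier is disturbed (its knob moved by more than 15 mm) (distance of magnifier_knob from where it was at the start of the episode above 0.015 m).
It also fails if it takes over 35 s, if anything falls off the work surface, if the arm or the gripper's body presses on something with over 40 N, if the wrist force passes 120 N, or if a joint passes its speed limit or range.

## Working session

There is one attempt and no reset: what is moved stays moved. The work goes in short steps, Python scripts to look and compute and a shell command to move; the robot and the scene stay as the last step left them, time stands still between calls to the robot, and variables do not carry over. Pictures are saved under pics/ and viewed, and the job is handed in when it is done.

```bash
mkdir -p pics; ls
python3 - <<'E'
from workcell import ctrl
import cv2,numpy as np
np.set_printoptions(precision=4,suppress=True)
print(ctrl.get_obs())
for n in ["scene","side","wrist"]:
    cv2.imwrite(f"pics/{n}0.png",ctrl.get_image(n)); print(n,ctrl.calibration(n))
E
```

```text
pics
{'t': 0.0, 'joint_pos': array([ 1.0464,  0.3513,  1.6525,  0.    ,  1.1391, -0.0846]), 'joint_velocities': array([ 0.0011, -0.0004, -0.0011,  0.0011, -0.0012, -0.0007]), 'joint_efforts': array([  0.0001, -50.6114, -29.1398,  -0.0001,   0.0046,   0.0001]), 'eef_pos': array([0.234 , 0.4974, 0.2447]), 'tcp_rot': array([-3.1404, -0.0001,  2.7018]), 'ft_force': array([-0.4385, -0.0799, -0.3796]), 'torque': array([-0.0118,  0.0073, -0.0118]), 'finger_gap': 0.0851546821107524}
scene {'fovy': 43.45282670039641, 'cx': 281.58660028299255, 'cy': 214.83982204813398, 'R': array([[ 0.3795,  0.9251, -0.0113],
       [ 0.5507, -0.2357, -0.8008],
       [-0.7435,  0.2977, -0.5989]]), 't': array([-0.2189, -0.2136,  2.068 ])}
side {'fovy': 42.78327147832318, 'cx': 277.43348119974917, 'cy': 201.29387180892732, 'R': array([[-0.9382, -0.3461,  0.0051],
       [-0.2567,  0.6858, -0.6811],
       [ 0.2322, -0.6403, -0.7322]]), 't': array([0.5567, 0.2821, 1.6073])}
wrist {'fovy': 65.84289958263798, 'cx': 283.82892020402454, 'cy': 207.08881146970592, 'hand_eye': array([[ 0.0006, -0.9459, -0.3245,  0.0836],
       [ 1.    ,  0.0003,  0.0011, -0.0007],
       [-0.001 , -0.3245,  0.9459, -0.129 ],
       [ 0.    ,  0.    ,  0.    ,  1.    ]])}
```

View pics/scene0.png

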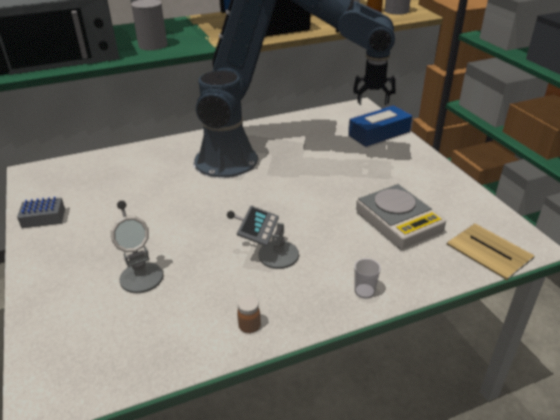

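View pics/side0.png

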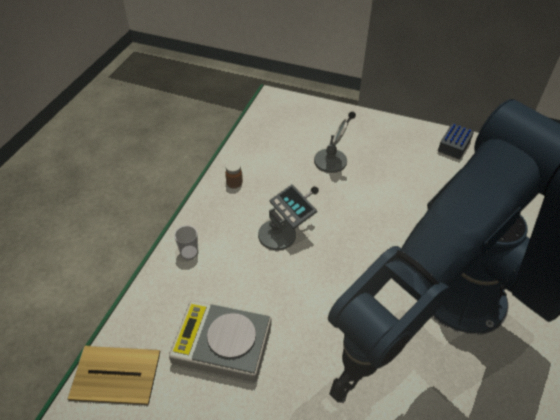

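View pics/wrist0.png

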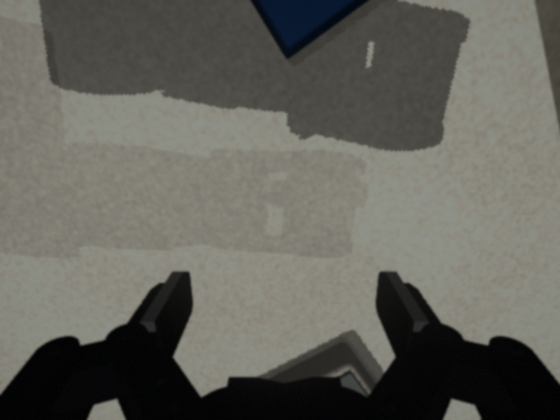

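Scene view: the display knob is near (231,215), its foot near (278,254), the magnifier on the left with its knob at (122,205), and the balance near (400,213). Side view: the display knob is near (315,190), its foot (277,236), and the balance (225,338). I'll zoom in to refine these.

Run:
```python
import cv2,numpy as np
a=cv2.imread('pics/scene0.png'); b=cv2.imread('pics/side0.png')
def crop(im,x,y,w,h,s): return cv2.resize(im[y:y+h,x:x+w],None,fx=s,fy=s,interpolation=cv2.INTER_CUBIC)
cv2.imwrite('pics/z1.png',np.hstack([crop(a,215,190,100,90,4),crop(b,250,165,100,90,4)]))
cv2.imwrite('pics/z2.png',np.hstack([crop(a,350,175,100,80,4),crop(b,165,295,115,92,4)[:320,:400]]))
```

```text
(no output)
```

View pics/z1.png

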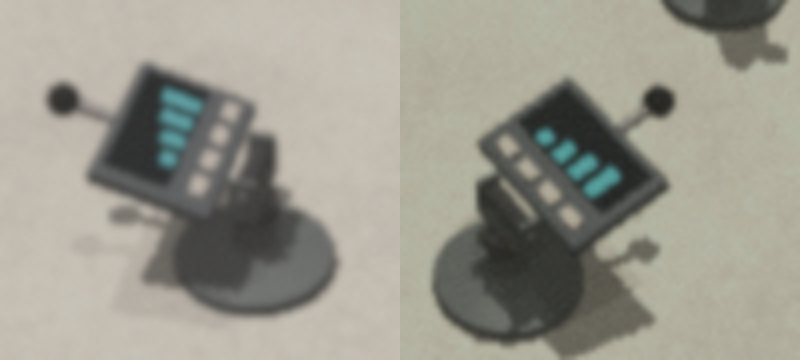

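View pics/z2.png

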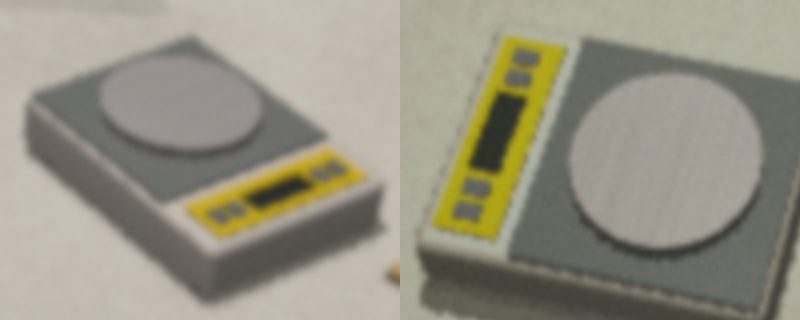

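```bash
cat > h.py <<'E'
import cv2,numpy as np
from workcell import ctrl
np.set_printoptions(precision=4,suppress=True)
def K(c): 
    f=210/np.tan(np.radians(c['fovy'])/2); return np.array([[f,0,c['cx']],[0,f,c['cy']],[0,0,1]])
def ray(n,uv,c=None):
    c=c or ctrl.calibration(n); uv=np.atleast_2d(uv).astype(float)
    d=np.c_[uv,np.ones(len(uv))]@np.linalg.inv(K(c)).T@c['R']; return -c['R'].T@c['t'],d/np.linalg.norm(d,axis=1)[:,None]
def plane(n,uv,z):
    o,d=ray(n,uv); return o+d*((z-o[2])/d[:,2])[:,None]
def tri(u1,u2):
    a,d=ray('scene',u1);b,e=ray('side',u2);d=d[0];e=e[0]
    s,t=np.linalg.lstsq(np.c_[d,-e],b-a,rcond=None)[0]; p,q=a+s*d,b+t*e
    return (p+q)/2,np.linalg.norm(p-q)
E
python3 - <<'E'
from h import *
print('knob',tri((230.5,215),(314.5,190.3)))
print('magknob',tri((121.8,204.8),(351.5,115)))
for n,uv in (('scene',(279,254.5)),('side',(277,234))): print('foot',plane(n,uv,.012))
for n in('scene','side'):
    im=cv2.imread(f'pics/{n}0.png');h=cv2.cvtColor(im,cv2.COLOR_BGR2HSV)
    m=cv2.inRange(h,(22,130,80),(35,255,255))
    nn,l,s,c=cv2.connectedComponentsWithStats(m);i=1+np.argmax(s[1:,4])
    cn=cv2.findContours((l==i).astype('u1'),0,1)[0][0][:,0]
    P=plane(n,cn,.075)[:,:2].astype('f4')*1000
    r=cv2.minAreaRect(P);print(n,s[i],r,np.round(cv2.boxPoints(r)))
    # foot grey ellipse check: panel corners
print(np.round(ctrl.get_obs()['t'],2))
S=[(215+145/4,190+65/4),(215+255/4,190+105/4),(215+210/4,190+217/4),(215+90/4,190+178/4)]
T=[(250+(268)/4,165+187/4),(250+180/4,165+250/4),(250+80/4,165+145/4),(250+170/4,165+80/4)]
C=[tri(s,t) for s,t in zip(S,T)]
for c in C:print(c)
C=np.array([c[0] for c in C])
for i in range(4):print(np.linalg.norm(C[i]-C[(i+1)%4]))
E
```

```text
knob (array([ 0.5187, -0.1387,  0.1305]), np.float64(0.0007194468008212527))
magknob (array([ 0.4848, -0.4323,  0.2284]), np.float64(0.0003144568359774798))
foot [[ 0.6136 -0.0234  0.012 ]]
foot [[ 0.6017 -0.0184  0.012 ]]
scene [397 213  43  21 292] ((710.8357543945312, 399.1468200683594), (41.88431167602539, 143.68026733398438), 7.426074504852295) [[681. 468.]
 [699. 325.]
 [741. 331.]
 [722. 473.]]
side [173 304  33  51 557] ((691.4070434570312, 419.6516418457031), (43.46412658691406, 146.8014373779297), 7.431443214416504) [[660. 490.]
 [679. 344.]
 [722. 350.]
 [703. 495.]]
0.15
(array([ 0.4861, -0.0626,  0.1194]), np.float64(0.0014144347638880479))
(array([0.5362, 0.0059, 0.0966]), np.float64(0.005485549587006275))
(array([ 0.6476, -0.0727,  0.0958]), np.float64(0.0027987393579034818))
(array([ 0.5973, -0.1457,  0.1182]), np.float64(0.004882267117298686))
0.0878213206351919
0.13632270988666892
0.09141860041313586
0.13887535465026513
```

The two views put the balance's yaw at +7.4° in both. The display faces about +55° and leans about 74°. The knob is at (0.519, -0.139, 0.130), and the panel corners triangulate to close to the given panel size. I'll move over the knob with the jaws across the neck, tool yaw about 55°, then look.

```bash
python3 -m handwheel '[[60,-40,-34,0,8],[60,-80,-68,0,16],[60,-120,-102,0,24],[60,-160,-136,0,32],[60,-200,-170,0,40],[60,-240,-205,0,48],[60,-280,-240,0,56],[60,-320,-274,0,64],[60,-360,-308,0,72],[60,-400,-343,0,80],[60,-440,-377,0,88],[60,-480,-411,0,94],[60,-510,-437,0,98],[60,-529,-454,0,100],[60,-529,-454,0,100],[60,-529,-454,0,100],[60,-529,-454,0,100]]' 40
python3 - <<'E'
from h import *
from scipy.spatial.transform import Rotation as Ro
o=ctrl.get_obs();print(o['t'],o['eef_pos'],o['tcp_rot'],o['joint_pos'],o['finger_gap'])
im=ctrl.get_image('wrist')
c=ctrl.calibration('wrist');X=c['hand_eye'];R=Ro.from_euler('xyz',o['tcp_rot']).as_matrix()
Rc=R@X[:3,:3];tc=R@X[:3,3]+o['eef_pos']
np.savez('w.npz',R=Rc.T,t=-Rc.T@tc)
p=K(c)@(Rc.T@(np.array([.5187,-.1387,.1305])-tc));print('pred',p/p[2])
cv2.imwrite('pics/w1.png',im)
E
```

```text
t: 1.85
eef_pos: [0.5191, -0.1375, 0.2451]
tcp_rot: [-3.141, 0.0, 0.957]
ft_force: [0.7, 0.1, -0.6]
finger_gap: 0.0596
1.85 [ 0.5191 -0.1375  0.2451] [-3.1408  0.      0.9573] [-0.3457  0.3276  1.6852  0.0002  1.1295  0.2677] 0.05961424720455713
pred [284.1785 208.1381   1.    ]
```

View pics/w1.png

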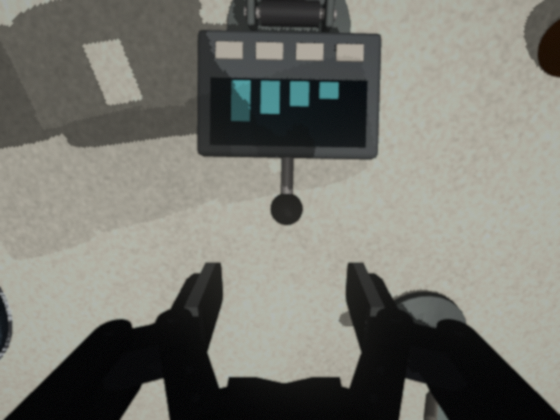

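The wrist view shows the knob at (286,209), against a predicted (284,208). The panel edges are horizontal in the picture, so the display faces about 55° and the jaws are aligned. Next I descend and grip.

```bash
python3 -m handwheel '[[60,0,0.5,30,0],[60,0,1,60,0],[60,0,1,90,0],[60,0,1,110,0],[60,0,1,122,0],[60,0,1,122,0],[60,0,1,122,0],[40,0,1,122,0],[20,0,1,122,0],[10,0,1,122,0],[10,0,1,122,0],[10,0,1,122,0],[10,0,1,122,0]]' 40
python3 - <<'E'
from h import *
o=ctrl.get_obs();print(o)
for n in("scene","wrist"): cv2.imwrite(f'pics/g_{n}.png',ctrl.get_image(n))
E
```

```text
t: 3.2
eef_pos: [0.5204, -0.1391, 0.1235]
tcp_rot: [3.141, 0.0, 0.956]
ft_force: [-1.6, -1.4, 2.9]
finger_gap: 0.0236
{'t': 3.2, 'joint_pos': array([-0.3476,  0.4896,  1.7851, -0.0002,  0.8665,  0.2669]), 'joint_velocities': array([ 0.0016,  0.0028,  0.001 , -0.0001, -0.0007, -0.0009]), 'joint_efforts': array([  0.8781, -51.5037, -22.9613,   0.3018,  -0.0785,  -0.0092]), 'eef_pos': array([ 0.5204, -0.1391,  0.1235]), 'tcp_rot': array([3.1412, 0.0001, 0.9564]), 'ft_force': array([-1.5874, -1.3912,  2.8737]), 'torque': array([-0.2631,  0.1545, -0.0093]), 'finger_gap': 0.023620662684472816}
```

View pics/g_wrist.png

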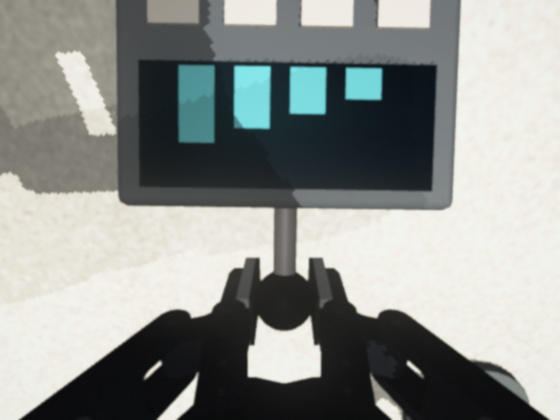

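The wrist view shows the ball knob between the pads at (285,300), with the neck leaving between the fingers. I'll compute the arc.

Run:
```python
from h import *
from scipy.spatial.transform import Rotation as Ro
o=ctrl.get_obs();R=Ro.from_euler('xyz',o['tcp_rot']).as_matrix()
k0=o['eef_pos']-.005*R[:,2]
y0=54.8;l0=np.degrees(np.arccos((k0[2]-.09)/.15))
u=lambda y,l:.15*np.array([-np.sin(np.radians(l))*np.cos(np.radians(y)),-np.sin(np.radians(l))*np.sin(np.radians(y)),np.cos(np.radians(l))])
P=k0-u(y0,l0);print(P,l0)
for s in np.linspace(0,1,17)[1:]:
    y=y0+s*(7.4-y0);l=l0+s*(30-l0)
    print(np.round(R.T@(P+u(y,l)-k0)*1000,0),round(y0-y,1))
```

```text
[ 0.604  -0.0206  0.09  ] 75.17195445833751
[ 2. -7. -7.] 3.0
[  5. -15. -14.] 5.9
[  9. -21. -21.] 8.9
[ 13. -28. -28.] 11.9
[ 18. -34. -34.] 14.8
[ 24. -39. -41.] 17.8
[ 30. -44. -47.] 20.7
[ 36. -48. -53.] 23.7
[ 43. -51. -59.] 26.7
[ 50. -54. -64.] 29.6
[ 57. -56. -69.] 32.6
[ 64. -58. -74.] 35.6
[ 72. -58. -79.] 38.5
[ 79. -58. -84.] 41.5
[ 87. -57. -88.] 44.4
[ 94. -55. -92.] 47.4
```

```bash
python3 -m handwheel '[[10,2,-7,-7,3],[10,5,-15,-14,6],[10,9,-21,-21,9],[10,13,-28,-28,12],[10,18,-34,-34,15],[10,24,-39,-41,18],[10,30,-44,-47,21],[10,36,-48,-53,24]]'
python3 - <<'E'
from h import *
o=ctrl.get_obs();print(o['ft_force'],o['torque'],o['eef_pos'],o['finger_gap'])
cv2.imwrite('pics/m_wrist.png',ctrl.get_image('wrist'))
E
```

```text
t: 4.1
eef_pos: [0.5013, -0.0813, 0.1755]
tcp_rot: [-3.14, 0.001, 0.535]
ft_force: [3.5, -0.2, -9.7]
finger_gap: 0.024
[ 3.4874 -0.2136 -9.6918] [ 0.087  -0.4062  0.0854] [ 0.5013 -0.0813  0.1755] 0.023977049098682188
```

View pics/m_wrist.png

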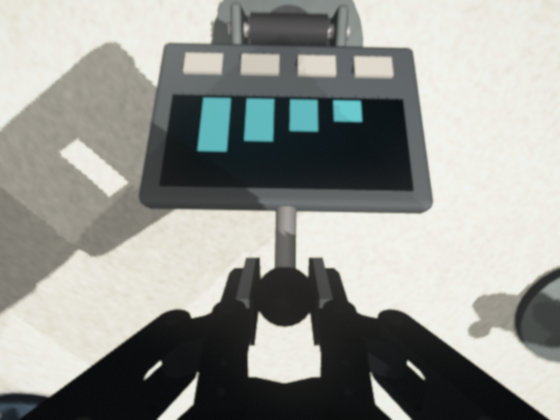

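The knob is still held centred at (286,297), the display is turning and rising with the tool, and forces are small. Next I work out the second half.

Run:
```python
from h import *
P=np.array([.604,-.0206,.09])
u=lambda y,l:.15*np.array([-np.sin(np.radians(l))*np.cos(np.radians(y)),-np.sin(np.radians(l))*np.sin(np.radians(y)),np.cos(np.radians(l))])
o=ctrl.get_obs();k=o['eef_pos']+[0,0,.005];y0=30.8;l0=52.6
d=k-P;print('r',np.linalg.norm(d),'yaw',np.degrees(np.arctan2(-d[1],-d[0])),'lean',np.degrees(np.arccos(d[2]/.15)))
c,s_=np.cos(np.radians(y0)),np.sin(np.radians(y0));R=np.array([[c,s_,0],[s_,-c,0],[0,0,-1]])
for s in np.linspace(0,1,9)[1:]:
    y=y0+s*(7.4-y0);l=l0+s*(30-l0)
    print(np.round(R.T@(u(y,l)-u(y0,l0))*1000,0),round(y0-y,1))
```

```text
r 0.14974831064687463 yaw 30.4062005004029 lean 52.46103905532917
[ 5. -6. -6.] 2.9
[ 10. -11. -11.] 5.8
[ 16. -16. -17.] 8.8
[ 22. -20. -22.] 11.7
[ 29. -24. -26.] 14.6
[ 36. -26. -31.] 17.5
[ 43. -28. -35.] 20.5
[ 50. -30. -39.] 23.4
```

```bash
python3 -m handwheel '[[10,5,-6,-6,3],[10,10,-11,-11,6],[10,16,-16,-17,9],[10,22,-20,-22,11.5],[10,29,-24,-26,14.5],[10,36,-26,-31,17.5],[10,43,-28,-35,20.5],[10,50,-30,-39,23.4],[10,50,-30,-39,23.4],[10,50,-30,-39,23.4],[10,50,-30,-39,23.4]]'
python3 - <<'E'
from h import *
o=ctrl.get_obs();print(o['ft_force'],o['torque'],o['eef_pos'],o['finger_gap'])
for n in("side","wrist","scene"): cv2.imwrite(f'pics/e_{n}.png',ctrl.get_image(n))
k=o['eef_pos']+[0,0,.005];d=k-np.array([.604,-.0206,.09])
print('r',np.linalg.norm(d),'yaw',np.degrees(np.arctan2(-d[1],-d[0])),'lean',np.degrees(np.arccos(d[2]/.15)))
E
```

```text
t: 5.25
eef_pos: [0.5293, -0.0305, 0.2148]
tcp_rot: [-3.141, 0.0, 0.13]
ft_force: [2.9, -0.3, -8.7]
finger_gap: 0.0238
[ 2.9155 -0.2984 -8.6857] [ 0.1977 -0.4502 -0.0428] [ 0.5293 -0.0305  0.2148] 0.023792453819349857
r 0.1500458528492814 yaw 7.550476181892702 lean 30.10877314626031
```

View pics/e_wrist.png

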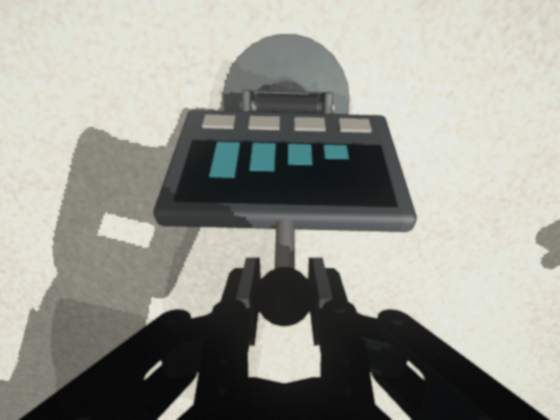

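View pics/e_side.png

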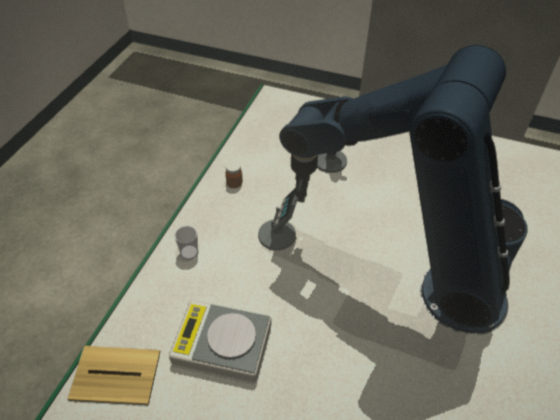

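The wrist view shows the display square to the tool, with the knob at (285,297). Knob geometry gives a yaw of 7.5° and a lean of 30°. I'll release and retreat straight up.

```bash
python3 -m handwheel '[[30,0,0,0,0],[36,0,0,0,0],[42,0,0,0,0],[50,0,0,0,0],[60,0,0,0,0],[60,0,0,0,0],[60,0,0,0,0],[60,0,0,-10,0],[60,0,0,-30,0],[60,0,0,-60,0],[60,0,0,-90,0],[60,-30,0,-110,0],[60,-70,0,-120,0],[60,-110,0,-120,0],[60,-110,0,-120,0],[60,-110,0,-120,0],[60,-110,0,-120,0]]'
python3 - <<'E'
from h import *
from scipy.spatial.transform import Rotation as Ro
o=ctrl.get_obs();print(o['t'],o['ft_force'],o['eef_pos'],o['tcp_rot'])
A={n:ctrl.get_image(n) for n in("wrist","scene","side")}
for n in A:cv2.imwrite(f'pics/f_{n}.png',A[n])
c=lambda im,x,y:cv2.resize(im[y:y+100,x:x+100],None,fx=4,fy=4,interpolation=2)
cv2.imwrite('pics/fz.png',np.hstack([c(A['scene'],215,175),c(A['side'],240,155)]))
cal=ctrl.calibration('wrist');X=cal['hand_eye'];R=Ro.from_euler('xyz',o['tcp_rot']).as_matrix()
Rc=R@X[:3,:3];tc=R@X[:3,3]+o['eef_pos']
np.savez('w.npz',R=Rc.T,t=-Rc.T@tc)
E
```

```text
t: 7.1
eef_pos: [0.4211, -0.0447, 0.3357]
tcp_rot: [3.141, -0.001, 0.129]
ft_force: [0.2, -0.0, 0.1]
finger_gap: 0.06
7.1 [ 0.1529 -0.0316  0.0803] [ 0.4211 -0.0447  0.3357] [ 3.1414 -0.0008  0.1292]
```

View pics/fz.png

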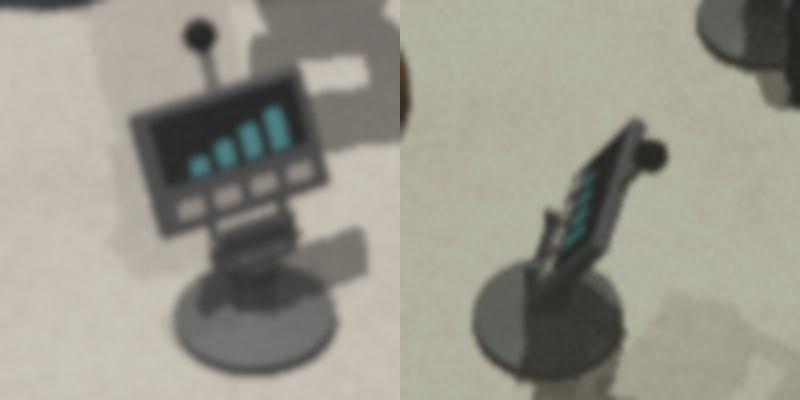

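View pics/f_wrist.png

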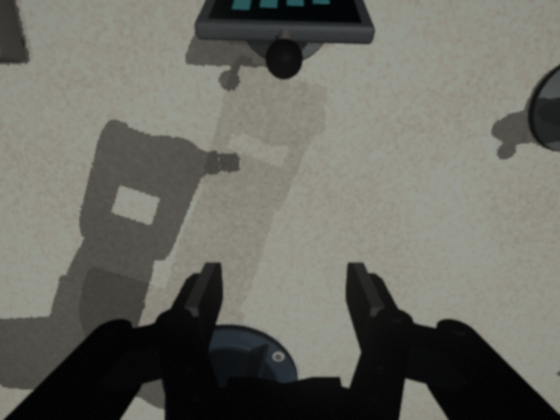

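View pics/f_scene.png

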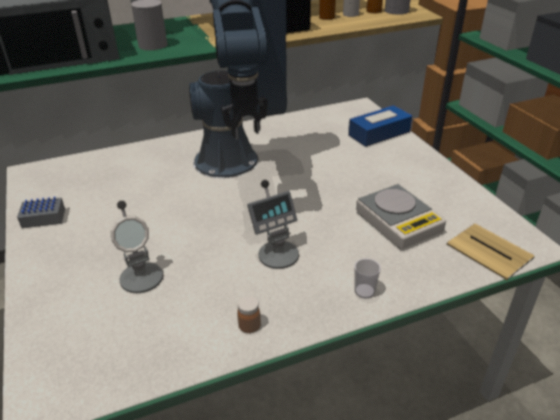

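The released display stands with its knob at (265,184) in the scene view and (303,194) in the side view. The magnifier is unchanged, with its knob still at (122,205). I'll check the angles.

Run:
```python
from h import *
k,e=tri((265,184),(302.7,194));d=k-np.array([.604,-.0206,.09])
print(k,e,np.linalg.norm(d),'yaw',np.degrees(np.arctan2(-d[1],-d[0])),'lean',np.degrees(np.arctan2(np.hypot(*d[:2]),d[2])))
w=dict(np.load('w.npz'));w['t']=w['t'];c={**ctrl.calibration('wrist'),**w}
o,r=ray('wrist',[(197,41),(373,43)],c);z=.18;p=o+r*((z-o[2])/r[:,2])[:,None];v=p[1]-p[0]
print('top edge',p,'len',np.linalg.norm(v),'facing',np.degrees(np.arctan2(v[0],-v[1])))
a=cv2.imread('pics/scene0.png').astype(int);b=cv2.imread('pics/f_scene.png').astype(int)
print('mag diff',abs(a-b)[195:290,100:165].mean(), 'bench ref',abs(a-b)[300:360,100:165].mean(), ctrl.get_obs()['joint_velocities'])
```

```text
[ 0.5263 -0.0297  0.2169] 0.0015900157308088702 0.14906107952425834 yaw 6.666656694866099 lean 31.65546529233585
top edge [[ 0.5358  0.039   0.18  ]
 [ 0.5523 -0.0991  0.18  ]] len 0.13910014193663278 facing 6.844244295831736
mag diff 1.907476383265857 bench ref 2.2276068376068374 [-0.0005 -0.0024  0.007   0.0024 -0.0017  0.0001]
```

```bash
python3 -c "
from workcell import ctrl
print(ctrl.hand_in())"
```

```text
the job is handed in; nothing more can be done
None
```

I gripped the display by its knob, turned it from about 55° to about 7° and raised it from about 75° to about 31° of lean. I then let go and backed off upward. The job was handed in shortly after 7 s, and the system reported no verdict.

Last checks, made from pictures taken after the release:

| Check | Measured | Target |
|---|---|---|
| Display facing, from knob position | 6.7° | balance 7.4°, within 12° |
| Display facing, from top edge in wrist view | 6.8° | balance 7.4°, within 12° |
| Lean back | about 31.7° | 18 to 42° |
| Knob to hinge distance | 149 mm | 150 mm given |
| Panel top edge length | 139 mm | 140 mm given |

- **Magnifier:** its part of the scene picture changed no more than bare bench did, so it was not moved.
- **Contact:** the tool was clear of everything, with a force reading near zero.
- **Disagreements:** early on, the two fixed cameras differed by about 2 cm on the balance's key strip and about 1 cm on the display's foot. They agreed on the balance's direction, 7.4° in both. The hinge position came from the knob and panel instead.

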